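# Click a stock box's snap-fit lid shut all round

### The arm

A 6-joint arm with a two-finger parallel gripper is mounted at the origin on the work surface. World frame = base frame: x ahead of the robot, y to its left, z up, the work surface at z = 0. Lengths are in m, angles in rad, forces in N, time in s.
With the tool pointing down it reaches from about 0.4 to 0.825 m from the base axis. Payload 7 kg.
Tool frame: the origin (TCP) lies on the centre line of the jaws, within the pads' length; the fingertips stand 11 mm ahead of it and the grasp point (between the pads) lies 8 mm behind it; z points along the fingers, y is the direction in which the jaws open and shut (so a half turn about z gives the same grasp; the last joint's range is limited). The gripper opens to 88 mm and grips with 3 to 60 N. Pads are 19 mm wide; open, the fingers measure 130 mm over their backs; the gripper's body (78 mm by 193 mm) begins 47 mm behind the grasp point.
Start: joints at [-0.948, 0.359, 0.012, 0, -1.224, -0.288], TCP at [0.222, -0.638, 0.238] pointing down, gripper open.
Joint ranges: [-3.07, 3.07], [-1.43, 2.12], [-1.02, 1.25], [-3.03, 1.67], [-3.05, -0], [-3.03, 3.03]. Speed limits (rad/s): [2.39, 2.39, 3.01, 3.14, 3.14, 3.14].

### API

Orientations are given as [roll, pitch, yaw] about the fixed x, y, z axes, in that order (R = Rz(yaw) Ry(pitch) Rx(roll)).
In Python, from station import * gives the robot as it stands.
- The arm moves only by the tool play_rows, never from a script. Its argument "targets" is a list of rows, each a list of 7 numbers: the turn, a rotation vector about the world's x, y, z in rad, then the shift along the world's x, y, z in m, then the opening, from 0 (shut) to 1 (fully open). A call has 1 to 12 rows; each row shifts and turns the pose as measured when the row begins; what a row does not reach is not made up. A row lasts 1/8 s, in which the tool goes at most 62.5 mm and 10.7 degrees, less where a joint would pass 70% of its speed; a pose out of reach is approached as far as the arm can. A call is refused whole if a number of a shift passes 0.0625 or a number of a turn 0.188, either way. A call with a gripper value outside its range is refused whole. The fingers move at their own pace and stop on an object; "grip_force" is the grip in N (left out, the last holds). Time passes only in rows, so rows that do not move let the fingers close. It gives the time, the measured TCP pose, the force and the opening at its end, in the units of the state.
- get_state(): the state, without advancing time (a new reading comes with each control period).
- grab_frame(name): name is "scene" or "top" or "wrist"; returns (picture, depth): 400x640x3 uint8, blue, green, red; 400x640 float32, m along the optical axis (not along the pixel's ray), 0 where there is no reading.
- camera_params(name): a dict with "camera_matrix" (3x3 intrinsics, pixels), "extrinsics" (4x4, takes a point from world to camera coordinates); the wrist camera has in their place "hand_eye" (4x4, takes a point from camera to tool coordinates, whose origin is the TCP and whose axes are the flange's). Camera axes: x right, y up, looking along -z (the intrinsics and any distortion apply to the point x, -y, -z); pixel columns grow to the right and rows downward; lengths in m; the calibration is good to about 2 mm. A picture is of the moment at which its call begins: read the wrist's pose just before it. camera_params takes no time and is no camera call.
- job_done(): hands the job in, once; it reports no verdict.
The state is a dict: "t": time; "q": joint angles; "qd": joint speeds; "joint_efforts": joint torques, N m; "eef_pos": TCP position; "ee_rot": TCP orientation; "force": force on the tool from outside, world axes, zero at the start; "moment": the same for the moment, N m; "width": finger opening in m.
Only numpy, scipy, OpenCV 4.12 (cv2) and the standard library are available. Lean on these libraries where they do the work, as an engineer would, in place of code of your own. Each camera call takes 0.05 s, during which the arm holds its last target.

### The job

The snap-fit lid of the larger stock box is still standing proud along its rim: with the fingertips, press its four rim sections (near, far, left and right) down one after another until every one has clicked shut, flush with the lid. Only press: pick nothing up, do not push the box more than a finger's width out of place, leave the sample coupling standing on the middle of the lid, and do not shift the small box or the loose fittings beside the two boxes; draw clear when done.

Things in the scene. Friction and masses are not known exactly. Their poses are not given: they have to be found in the camera images.
- stock_box: the larger of the two lidded storage boxes, grey with a light grey snap-fit lid, white label, 164 (its x) x 214 (its y) mm, lid top 75 mm above the table, about 1.8 kg, loose. Origin: centre of its underside; z up, x away from the robot at yaw 0. All four rim sections start proud
- lid_mid (a point): centre of the lid's rigid panel (100 x 150 mm), upper face, 75 mm high. Four rigid 32 mm square corners lie at the same height; between them, along each side, a 32 mm wide rim section is hinged at the panel's edge and slopes up outward until shut. One clicks under a straight downward push of about 8 N at its press point, more if pushed fast; pushing within 8 mm of its hinge will not do
- rim_near (a joint): hinge of the near (-x side of the box, towards the robot at yaw 0) rim section of the stock box's lid, rad: 0 = standing proud (outer edge 8 mm too high), 0.26 = clicked shut, flush with the lid. Over-centre click: past half way (0.13) it snaps shut and stays, short of that it springs back up
- press_near (a point): the place to press on the near (-x side of the box, towards the robot at yaw 0) rim section: on its upper face, mid-way along its 147 mm length, 24 mm out from its hinge and 8 mm in from its outer edge; it moves with the section. z = 81 mm above the table while proud, 75 mm when shut. Outward is -x of the box
- rim_far (a joint): hinge of the far (+x side of the box) rim section of the stock box's lid, rad: 0 = standing proud (outer edge 8 mm too high), 0.26 = clicked shut, flush with the lid. Over-centre click: past half way (0.13) it snaps shut and stays, short of that it springs back up
- press_far (a point): the place to press on the far (+x side of the box) rim section: on its upper face, mid-way along its 147 mm length, 24 mm out from its hinge and 8 mm in from its outer edge; it moves with the section. z = 81 mm above the table while proud, 75 mm when shut. Outward is +x of the box
- rim_left (a joint): hinge of the left (+y side of the box) rim section of the stock box's lid, rad: 0 = standing proud (outer edge 8 mm too high), 0.26 = clicked shut, flush with the lid. Over-centre click: past half way (0.13) it snaps shut and stays, short of that it springs back up
- press_left (a point): the place to press on the left (+y side of the box) rim section: on its upper face, mid-way along its 97 mm length, 24 mm out from its hinge and 8 mm in from its outer edge; it moves with the section. z = 81 mm above the table while proud, 75 mm when shut. Outward is +y of the box
- rim_right (a joint): hinge of the right (-y side of the box) rim section of the stock box's lid, rad: 0 = standing proud (outer edge 8 mm too high), 0.26 = clicked shut, flush with the lid. Over-centre click: past half way (0.13) it snaps shut and stays, short of that it springs back up
- press_right (a point): the place to press on the right (-y side of the box) rim section: on its upper face, mid-way along its 97 mm length, 24 mm out from its hinge and 8 mm in from its outer edge; it moves with the section. z = 81 mm above the table while proud, 75 mm when shut. Outward is -y of the box
- coupling: sample steel pipe coupling standing upright on the middle of the stock box's lid: tube 40 mm across, 32 mm high, 0.12 kg, loose, only stands there. Origin: centre of its underside
- spare_box: the smaller lidded storage box of the same kind, 112 x 152 mm, 60 mm high, its lid already shut all round (rigid), loose. Bystander. Origin: centre of its underside
- nipple: steel pipe nipple standing upright beyond the stock box, 34 mm across, 55 mm high. Bystander. Origin: centre of its underside
- elbow: steel pipe elbow lying beyond the small box, arms 36 mm, 27 mm high. Bystander. Origin: under its corner
- pipe_cap: domed steel pipe cap on the robot's side of the small box, 38 mm across, 25 mm high. Bystander. Origin: centre of its underside
Not all that is in view belongs to the job. What is shaped like the coupling but red or yellow is not meant.

How it is judged:
At the end, for the whole second after the job is handed in: All four rim sections are clicked shut (each hinge above 0.225 of 0.26 rad), the stock box stands flat within 20 mm of where it was, the coupling stands upright on the lid within 45 mm of its middle, and the small box, nipple, elbow and pipe cap are within 20 mm of where they were (value of joint each of rim_near, rim_far, rim_left, rim_right above 0.225 rad and distance of each of stock_box, spare_box, nipple, elbow, pipe_cap from where it was at the start of the episode below 0.02 m and angle between stock_box's own z axis and vertical below 0.05 rad and linear speed of each of stock_box, coupling below 0.02 m/s and angle between coupling's own z axis and vertical below 0.15 rad and z of coupling in the frame of stock_box between 0.07 and 0.08 m and horizontal distance between coupling and lid_mid below 0.045 m); the robot touches nothing.
It fails at once if the stock box is lifted or tipped (height (world z) of stock_box above 0.01 m or angle between stock_box's own z axis and vertical above 0.12 rad).
It fails at once if the stock box is pushed more than 25 mm out of place (distance of stock_box from where it was at the start of the episode above 0.025 m).
It fails at once if the coupling is picked up, knocked over or taken off the lid (angle between coupling's own z axis and vertical above 0.6 rad or z of coupling in the frame of stock_box above 0.09 m or horizontal distance between coupling and lid_mid above 0.06 m).
It fails at once if the small box, nipple, elbow or pipe cap is moved more than 25 mm (distance of any of spare_box, nipple, elbow, pipe_cap from where it was at the start of the episode above 0.025 m).
It also fails if it takes over 48 s, if anything falls off the work surface, if the arm or the gripper's body presses on something with over 40 N, if the wrist force passes 120 N, or if a joint passes its speed limit or range.

## Working session

There is one attempt and no reset: what is moved stays moved. The work goes in short steps, Python scripts to look and compute and a tool call to move; the robot and the scene stay as the last step left them, time stands still between calls to the robot, and variables do not carry over. Pictures are saved under pics/ and viewed, and the job is handed in when it is done.

Besides the shell and the picture viewer there is one more tool, called as name(argument=value, ...) on one line, values as JSON. play_rows: Moves the arm, as the interface text tells. Its arguments: {"type":"object","properties":{"targets":{"type":"array","items":{"type":"array","items":{"type":"number"}}},"grip_force":{"type":"number"}},"required":["targets"]}

```bash
mkdir -p pics; ls
python3 - <<'E'
from station import *
import cv2,numpy as np
s=get_state();print(s)
for n in ["scene","top"]:
    p,d=grab_frame(n);cv2.imwrite(f"pics/{n}0.png",p);np.savez(f"{n}0.npz",p=p,d=d)
    c=camera_params(n);print(n,c)
print(camera_params("wrist"))
E
```

```text
pics
{'t': 0.0, 'q': array([-9.47909798e-01,  3.59388032e-01,  1.10837558e-02, -3.48991260e-04,
       -1.22409202e+00, -2.88079221e-01]), 'qd': array([-0.00129668,  0.00187621, -0.00071976,  0.00053034, -0.00110667,
        0.0002136 ]), 'joint_efforts': array([ 1.23708454e-03, -5.82721031e+01,  2.93056995e+01,  6.99707955e+00,
        6.86865402e-03, -1.83443558e-04]), 'eef_pos': array([ 0.22161223, -0.63709969,  0.23663297]), 'ee_rot': array([ 3.13996540e+00, -1.40057380e-04, -2.80690408e+00]), 'force': array([ 0.11133866, -0.46349752,  0.21329618]), 'moment': array([ 0.0284562 , -0.02527033, -0.00366348]), 'width': 0.08737696978419823}
scene {'camera_matrix': array([[506.72543861,   0.        , 333.24300135],
       [  0.        , 506.72543861, 201.41808923],
       [  0.        ,   0.        ,   1.        ]]), 'extrinsics': array([[-0.4477988 ,  0.89397813,  0.01671329,  0.26201281],
       [-0.70068013, -0.36246391,  0.61454639,  0.33398936],
       [ 0.555449  ,  0.26348247,  0.78870362, -1.31652584],
       [ 0.        ,  0.        ,  0.        ,  1.        ]])}
top {'camera_
[... 346 characters left out ...]
,
       [-2.02086552e-01, -1.01904396e-02,  9.79314648e-01,
        -9.16241746e-01],
       [ 0.00000000e+00,  0.00000000e+00,  0.00000000e+00,
         1.00000000e+00]])}
{'camera_matrix': array([[324.36970946,   0.        , 320.19756253],
       [  0.        , 324.36970946, 202.82473022],
       [  0.        ,   0.        ,   1.        ]]), 'hand_eye': array([[-4.89331584e-05,  9.63065044e-01,  2.69268859e-01,
         7.39698837e-02],
       [ 9.99999727e-01, -1.51324438e-04,  7.22951857e-04,
        -1.56687332e-03],
       [ 7.36996621e-04,  2.69268821e-01, -9.63064774e-01,
        -1.48040795e-01],
       [ 0.00000000e+00,  0.00000000e+00,  0.00000000e+00,
         1.00000000e+00]])}
```

View pics/scene0.png

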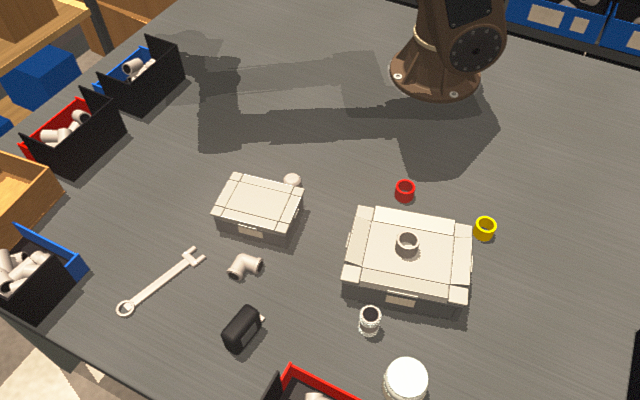

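View pics/top0.png

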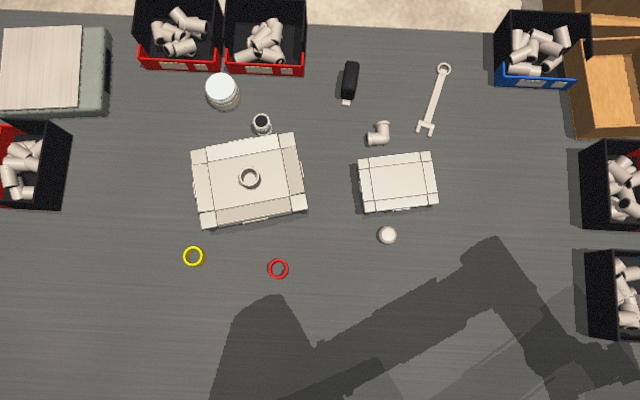

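The scene view shows the large stock box at (408,258) with the coupling at (407,241). In the top view the stock box is at (250,180) and its coupling at (249,177). Things that could be mistaken for them in the top view:
- small box (398,182)
- red ring (278,268) and yellow ring (193,256)
- nipple (262,123)
- white jar (222,92)

The stock box is the larger lidded box, at (250,180).

```bash
cat > h.py <<'E'
import numpy as np,cv2
from station import *
def cloud(n,d):
    c=camera_params(n);K=c["camera_matrix"];E=c["extrinsics"]
    v,u=np.mgrid[0:400,0:640]
    P=np.stack([(u-K[0,2])/K[0,0]*d,-(v-K[1,2])/K[1,1]*d,-d,np.ones_like(d)],-1)
    W=P@np.linalg.inv(E).T
    W[d==0]=np.nan
    return W[...,:3]
E
python3 - <<'E'
from h import *
for n,roi in [("top",(120,240,180,320)),("scene",(195,325,330,485))]:
    f=np.load(n+"0.npz");W=cloud(n,f["d"])
    a,b,c,d=roi
    R=W[a:b,c:d].reshape(-1,3)
    m=(R[:,2]>0.062)&(R[:,2]<0.095)
    r=cv2.minAreaRect(R[m][:,:2].astype(np.float32)*1000);print(n,m.sum(),r,np.percentile(R[m][:,2],[1,50,99]))
    print("table z",np.nanmedian(W[:,:,2]))
    m=(R[:,2]>0.100)&(R[:,2]<0.115);print("coupling",cv2.minAreaRect(R[m][:,:2].astype(np.float32)*1000),np.nanmean(R[m],0))
    # heights by box coords
    np.save(n+"R.npy",R)
f=np.load("top0.npz");p=f["p"];cv2.imwrite("pics/crop0.png",cv2.resize(p[120:240,180:320],None,fx=5,fy=5,interpolation=cv2.INTER_CUBIC))
W=cloud("top",f["d"])
for nm,(a,b,c,d) in dict(spare=(145,220,350,445),nip=(108,140,245,278),elb=(115,150,362,395),cap=(222,246,372,402),red=(256,282,265,292),yel=(244,270,180,207)).items():
    R=W[a:b,c:d].reshape(-1,3);m=R[:,2]>0.012;print(nm,cv2.minAreaRect(R[m][:,:2].astype(np.float32)*1000),R[m][:,2].max())
E
```

```text
top 8607 ((590.3825073242188, 147.8761749267578), (172.92355346679688, 223.0101318359375), 14.480545997619629) [0.06786341 0.0756736  0.08481441]
table z 0.00016885541110100988
coupling ((588.8287353515625, 141.3769073486328), (38.908348083496094, 38.249271392822266), 47.87318420410156) [0.58919391 0.14141128 0.10557507]
scene 9931 ((591.0589599609375, 150.07627868652344), (170.67417907714844, 223.30349731445312), 13.663641929626465) [0.06797074 0.07516544 0.08687951]
table z -0.0005663915335870073
coupling ((587.9309692382812, 142.90753173828125), (39.72433853149414, 39.08634948730469), 6.864832878112793) [0.58925189 0.14336589 0.1048103 ]
spare ((623.287109375, -151.5403289794922), (151.74749755859375, 155.86451721191406), 7.379982948303223) 0.06530259988427956
nip ((705.3388061523438, 130.07369995117188), (67.69972229003906, 65.80125427246094), 4.066574573516846) 0.0866973328603774
elb ((719.8668212890625, -115.78597259521484), (54.683372497558594, 48.442138671875), 2.237208127975464) 0.03260638089332035
cap ((500.01483154296875, -141.7017059326172), (35.46665954589844, 36.09126281738281), 3.8333425521850586) 0.02863094525234844
red ((418.01873779296875, 78.73693084716797), (37.73455810546875, 37.95109176635742), 3.4098141193389893) 0.03561764844315196
yel ((435.308349609375, 253.65318298339844), (39.118797302246094, 38.11700439453125), 51.424346923828125) 0.03516247232967196
```

View pics/crop0.png

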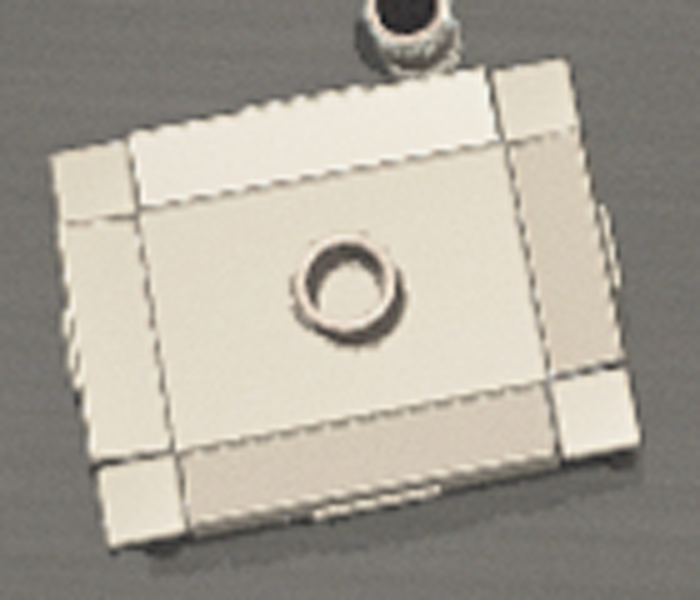

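The crop shows the larger box with its label edge at the bottom and four sloping rim sections around the panel. The coupling is in the middle at crop (348,290). I'll refine the box pose from the panel's corner pixels.

Run:
```python
from h import *
def ray(n,u,v,z):
    c=camera_params(n);K=c["camera_matrix"];E=np.linalg.inv(c["extrinsics"])
    d=E[:3,:3]@np.array([(u-K[0,2])/K[0,0],-(v-K[1,2])/K[1,1],-1]);o=E[:3,3]
    return o+d*(z-o[2])/d[2]
px=np.array([(137,210),(508,143),(548,380),(174,451)])
P=np.array([ray("top",180+(u+.5)/5-.5,120+(v+.5)/5-.5,0.075) for u,v in px]);print(P)
e=P[0]+P[3]-P[1]-P[2];f=P[0]+P[1]-P[2]-P[3]
print(P.mean(0),np.linalg.norm(P[0]-P[1]),np.linalg.norm(P[1]-P[2]),np.degrees(np.arctan2(-e[0],e[1])),np.degrees(np.arctan2(f[1],f[0])))
px=np.array([(50,157),(568,60),(638,450),(110,547)])
P=np.array([ray("top",180+(u+.5)/5-.5,120+(v+.5)/5-.5,0.075) for u,v in px]);print(P)
e=P[0]+P[3]-P[1]-P[2];f=P[0]+P[1]-P[2]-P[3]
print(P.mean(0),np.linalg.norm(P[0]-P[1]),np.linalg.norm(P[1]-P[2]),np.degrees(np.arctan2(-e[0],e[1])),np.degrees(np.arctan2(f[1],f[0])))
# height profile in box frame, yaw fit
for n in ("top","scene"):
    R=np.load(n+"R.npy")
    for yaw in (12.5,13.5):
        a=np.radians(yaw);c=np.array([.589,.147])
        q=(R[:,:2]-c)@np.array([[np.cos(a),-np.sin(a)],[np.sin(a),np.cos(a)]])
        print(n,yaw)
        for s,(i,j,L) in dict(x=(0,1,.06),y=(1,0,.035)).items():
            m=(abs(q[:,j])<L)
            h=[(round(k,3),round(float(np.median(R[m&(abs(q[:,i]-k)<.002),2])),4)) for k in np.r_[np.arange(-.116,-.05,.006),np.arange(.05,.117,.006)] if (m&(abs(q[:,i]-k)<.002)).sum()>3]
            print(s,h)
```

```text
[[0.62116642 0.23339855 0.075     ]
 [0.6571451  0.08577086 0.075     ]
 [0.55999203 0.06312175 0.075     ]
 [0.52364221 0.20892415 0.075     ]]
[0.59048644 0.14780383 0.075     ] 0.15194867371042667 0.09975821577362357 13.846979184952438 13.607264584954526
[[0.64148522 0.27085727 0.075     ]
 [0.69372121 0.06369344 0.075     ]
 [0.5336714  0.02572979 0.075     ]
 [0.48428219 0.23028875 0.075     ]]
[0.58829001 0.14764231 0.075     ] 0.213647962631888 0.16449066796538603 13.86512947299631 13.90340821685413
top 12.5
x [(np.float64(-0.116), -0.0004), (np.float64(-0.11), -0.0005), (np.float64(-0.104), -0.0005), (np.float64(-0.098), -0.0008), (np.float64(-0.092), -0.0003), (np.float64(-0.086), -0.0001), (np.float64(-0.08), 0.0744), (np.float64(-0.074), 0.0195), (np.float64(-0.068), 0.0797), (np.float64(-0.062), 0.0781), (np.float64(-0.056), 0.0767), (np.float64(0.05), 0.0744), (np.float64(0.056), 0.0755), (np.float64(0.062), 0.0774), (np.float64(0.068), 0.0787), (np.float64(0.074), 0.0804), (np.float64(0.08), 0.0817), (np.float64(0.086), 0.0738), (np.float64(0.11), 0.0328), (np.float64(0
[... 3583 characters left out ...]
.float64(0.116), 0.0545)]
y [(np.float64(-0.116), -0.0006), (np.float64(-0.11), 0.071), (np.float64(-0.104), 0.0803), (np.float64(-0.098), 0.0807), (np.float64(-0.092), 0.0794), (np.float64(-0.086), 0.0779), (np.float64(-0.08), 0.0762), (np.float64(-0.074), 0.0736), (np.float64(-0.068), 0.0739), (np.float64(-0.062), 0.0744), (np.float64(-0.056), 0.0741), (np.float64(0.05), 0.0742), (np.float64(0.056), 0.074), (np.float64(0.062), 0.0741), (np.float64(0.068), 0.0742), (np.float64(0.074), 0.0741), (np.float64(0.08), 0.0743), (np.float64(0.086), 0.0765), (np.float64(0.092), 0.0783), (np.float64(0.098), 0.0794), (np.float64(0.104), 0.0811), (np.float64(0.11), 0.0751), (np.float64(0.116), 0.0344)]
```

Box centre is (0.589, 0.148) with yaw 13.8°, and the panel measures about 100 x 152 mm as described. The press points are:
- near (0.517, 0.130)
- far (0.661, 0.166)
- left (0.565, 0.244)
- right (0.613, 0.052)

I'll move over the spare box at height, closing the fingers on the way.

play_rows(targets=[[0,0,-0.008,0.0225,0.0575,-0.002,0],[0,0,-0.008,0.0225,0.0575,-0.002,0],[0,0,-0.008,0.0225,0.0575,-0.002,0],[0,0,-0.008,0.0225,0.0575,-0.002,0],[0,0,-0.008,0.0225,0.0575,-0.002,0],[0,0,-0.008,0.0225,0.0575,-0.002,0],[0,0,-0.008,0.0225,0.0575,-0.002,0],[0,0,-0.008,0.0225,0.0575,-0.002,0],[0,0,-0.008,0.0225,0.0575,-0.002,0],[0,0,-0.008,0.0225,0.0575,-0.002,0],[0,0,-0.008,0.0225,0.0575,-0.002,0],[0,0,-0.008,0.0225,0.0575,-0.002,0]], grip_force=20)

```text
t: 1.6
eef_pos: [0.4887, 0.0623, 0.2088]
ee_rot: [3.135, 0.001, -2.912]
force: [2.5, -0.7, 0.7]
width: 0.0006
```

play_rows(targets=[[0.005,0,0.009,0.01,0.024,-0.02,0],[0,0,0,0.01,0.024,-0.03,0],[0,0,0,0.008,0.02,-0.03,0],[0,0,0,0,0,-0.015,0],[0,0,0,0,0,0,0]])

```text
t: 2.22
eef_pos: [0.5175, 0.1365, 0.1101]
ee_rot: [3.131, 0.001, -2.897]
force: [-0.4, -0.7, 0.9]
width: 0.0003
```

play_rows(targets=[[0.01,0,0,0,-0.006,-0.005,0],[0,0,0,0,0,-0.004,0],[0,0,0,0,0,-0.002,0],[0,0,0,0,0,0,0]])

```text
t: 2.72
eef_pos: [0.5184, 0.1289, 0.1013]
ee_rot: [3.119, 0.008, -2.899]
force: [1.1, -0.1, 0.2]
width: 0.0003
```

Run:
```python
from h import *
s=get_state();print(s["eef_pos"],s["ee_rot"],s["force"])
a,_=grab_frame("wrist");b,_=grab_frame("scene")
cv2.imwrite("pics/w1.png",np.vstack([a[:,:],]));cv2.imwrite("pics/s1.png",cv2.resize(b[150:330,320:500],None,fx=3,fy=3))
```

```text
[0.51842156 0.12886288 0.1013285 ] [ 3.11934175  0.00750636 -2.89876737] [ 1.14809266 -0.05565759  0.23037102]
```

View pics/w1.png

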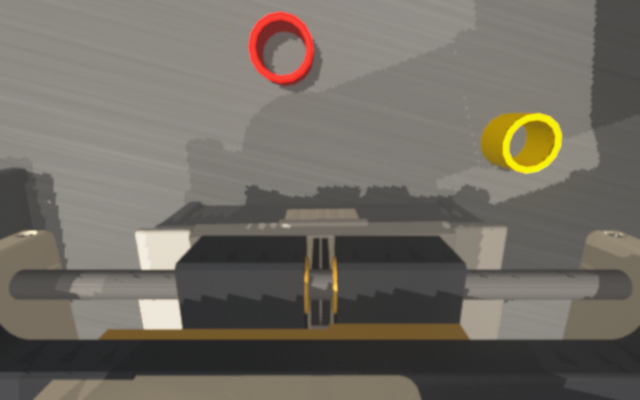

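View pics/s1.png

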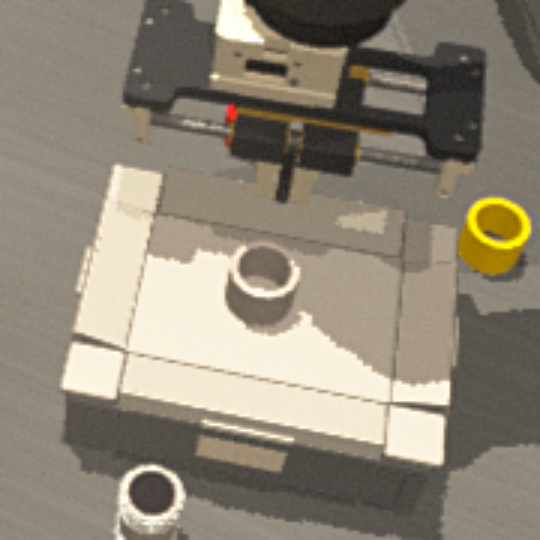

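The wrist view shows the closed fingers (240–400, 280) over the near rim. The scene crop shows the fingertips at (290,195), on the middle of the near section. I'll level the tool and press slowly.

play_rows(targets=[[-0.023,0,0,-0.001,0.001,-0.003,0],[0,0,0,0,0,-0.003,0],[0,0,0,0,0,-0.002,0],[0,0,0,0,0,-0.002,0]])

```text
t: 3.32
eef_pos: [0.5172, 0.1303, 0.0916]
ee_rot: [-3.139, 0.001, -2.897]
force: [-3.2, -1.6, 4.1]
width: 0.0003
```

play_rows(targets=[[0,0,0,0,0,-0.002,0],[0,0,0,0,0,-0.002,0],[0,0,0,0,0,-0.002,0]])

```text
t: 3.7
eef_pos: [0.5173, 0.1304, 0.0859]
ee_rot: [-3.139, 0.001, -2.896]
force: [-10.1, -1.0, 26.9]
width: 0.0005
```

play_rows(targets=[[0,0,0,0,0,0.03,0],[0,0,0,0,0,0.04,0],[0,0,0,0.036,0.009,0.01,0],[0,0,0,0.036,0.009,0,0],[0,0,0,0.036,0.009,0,0],[0,0,0,0.033,0.008,-0.01,0],[0,0,0,0,0,-0.03,0],[0,0,0,0,0,0,0]])

```text
t: 4.7
eef_pos: [0.6632, 0.1665, 0.1269]
ee_rot: [-3.139, 0.003, -2.896]
force: [-0.6, -0.7, -0.1]
width: 0.0005
```

Run:
```python
from h import *
s=get_state();print(s["eef_pos"],s["ee_rot"],s["force"])
b,d=grab_frame("scene")
cv2.imwrite("pics/s2.png",cv2.resize(b[150:330,320:500],None,fx=3,fy=3))
W=cloud("scene",d);R=W[195:325,330:485].reshape(-1,3)
a=np.radians(13.8);c=np.array([.589,.148])
q=(R[:,:2]-c)@np.array([[np.cos(a),-np.sin(a)],[np.sin(a),np.cos(a)]])
for k in (-.05,-.056,-.062,-.068,-.074,-.079):
    m=(abs(q[:,1])<.06)&(abs(q[:,0]-k)<.003)&(R[:,2]<.09);print(k,np.median(R[m,2]))
```

```text
[0.66320923 0.16649402 0.12687494] [-3.13938901e+00  3.13123735e-03 -2.89599042e+00] [-0.61795106 -0.70812527 -0.09652557]
-0.05 nan
-0.056 nan
-0.062 0.07439611080945846
-0.068 0.07392646989693641
-0.074 0.07535125623456007
-0.079 0.07339582880021278
  return _methods._mean(a, axis=axis, dtype=dtype,
  ret = ret.dtype.type(ret / rcount)
```

View pics/s2.png

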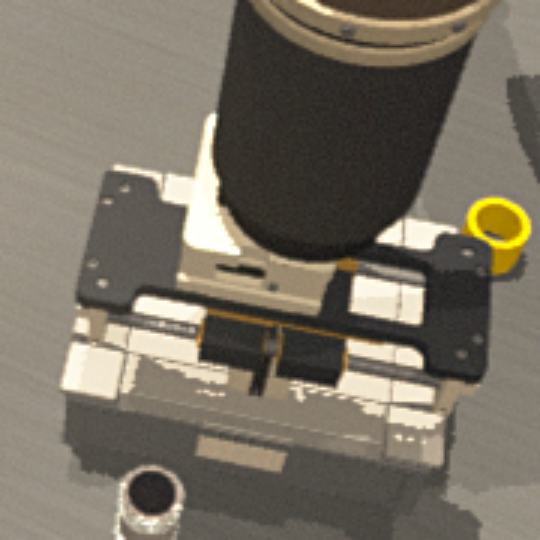

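The near section now reads 74–75 mm, so it's flush. The fingertips are over the far section at crop (262,385). Pressing it next.

play_rows(targets=[[0,0,0,-0.002,0,-0.015,0],[0,0,0,0,0,-0.012,0],[0,0,0,0,0,-0.004,0],[0,0,0,0,0,-0.002,0],[0,0,0,0,0,-0.002,0]])

```text
t: 5.38
eef_pos: [0.663, 0.1676, 0.0955]
ee_rot: [-3.14, 0.011, -2.894]
force: [-0.1, -0.4, -0.7]
width: 0.0007
```

play_rows(targets=[[0,0,0,0,0,-0.002,0],[0,0,0,0,0,-0.002,0]])

```text
t: 5.62
eef_pos: [0.6635, 0.1677, 0.0929]
ee_rot: [-3.14, 0.013, -2.894]
force: [-2.6, 0.4, 4.1]
width: 0.0007
```

play_rows(targets=[[0,0.01,0,-0.001,0,-0.002,0],[0,0,0,0,0,-0.002,0],[0,0,0,0,0,-0.002,0]])

```text
t: 6.0
eef_pos: [0.6636, 0.1678, 0.0876]
ee_rot: [3.14, 0.005, -2.894]
force: [0.2, 0.2, -0.7]
width: 0.0003
```

play_rows(targets=[[0,0,0,0,0,-0.002,0],[0,0,0,0,0,-0.001,0]])

```text
t: 6.25
eef_pos: [0.6634, 0.1678, 0.0861]
ee_rot: [3.141, 0.005, -2.893]
force: [-4.8, -0.4, 13.3]
width: 0.0004
```

play_rows(targets=[[0,0,0,0,0,0.03,0],[0,0,0,0,0,0.045,0],[0,0,0,0,0,0,0]])

```text
t: 6.62
eef_pos: [0.6622, 0.1677, 0.1614]
ee_rot: [3.141, 0.002, -2.893]
force: [-0.0, 0.5, -0.1]
width: -0.0
```

Run:
```python
from h import *
s=get_state();print(s["eef_pos"],s["ee_rot"],s["q"])
```

```text
[0.66220033 0.16771146 0.16141969] [ 3.14124194e+00  1.75970247e-03 -2.89302900e+00] [ 5.32738031e-01  4.22035244e-01 -7.04152751e-02  1.78016000e-04
 -1.07655836e+00 -1.85505469e+00]
```

play_rows(targets=[[0,0,0.174,-0.005,-0.013,0,0],[0,0,0.174,-0.005,-0.013,0,0],[0,0,0.174,-0.005,-0.013,0,0],[0,0,0.174,-0.005,-0.013,0,0],[0,0,0.174,-0.005,-0.013,0,0],[0,0,0.174,-0.005,-0.013,0,0],[0,0,0.174,-0.005,-0.013,0,0],[0,0,0.174,-0.005,-0.013,0,0],[0,0,0.17,-0.005,-0.012,0,0],[0,0,0,0,0,0,0]])

```text
t: 7.88
eef_pos: [0.6099, 0.0483, 0.1514]
ee_rot: [3.13, -0.003, -1.283]
force: [-0.4, 0.7, 0.6]
width: 0.0004
```

play_rows(targets=[[0.006,-0.01,-0.045,0.002,0.003,-0.02,0],[0,0,0,0,0,-0.02,0],[0,0,0,0,0,-0.01,0],[0,0,0,0,0,0,0]])

```text
t: 8.38
eef_pos: [0.6122, 0.0528, 0.0989]
ee_rot: [3.14, 0.0, -1.344]
force: [0.8, 1.3, 0.6]
width: 0.0005
```

Run:
```python
from h import *
s=get_state();print(s["eef_pos"],s["ee_rot"],s["force"])
b,_=grab_frame("scene")
cv2.imwrite("pics/s3.png",cv2.resize(b[150:330,320:500],None,fx=3,fy=3))
```

```text
[0.61217486 0.05283437 0.09889094] [ 3.14040923e+00  3.48008509e-04 -1.34396705e+00] [0.79750278 1.27857496 0.620236  ]
```

View pics/s3.png

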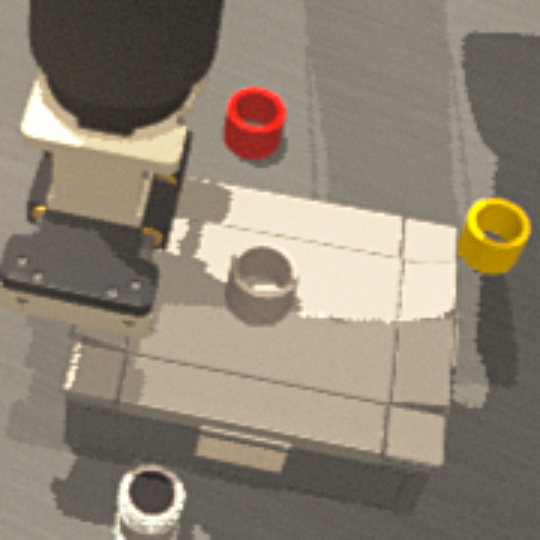

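The far and near sections look flush, the coupling is at (263,280), and the gripper is over the right rim. Pressing the right section.

play_rows(targets=[[0,0,0,0,-0.001,-0.003,0],[0,0,0,0,0,-0.002,0],[0,0,0,0,0,-0.002,0],[0,0,0,0,0,-0.002,0]])

```text
t: 8.93
eef_pos: [0.6138, 0.052, 0.0928]
ee_rot: [-3.139, 0.0, -1.344]
force: [-2.6, -1.3, 5.5]
width: 0.0005
```

play_rows(targets=[[0,0,0,0,0,-0.002,0],[0,0,0,0,0,-0.002,0]])

```text
t: 9.18
eef_pos: [0.6139, 0.0517, 0.0894]
ee_rot: [-3.138, -0.0, -1.344]
force: [0.6, 0.5, -0.4]
width: 0.0004
```

play_rows(targets=[[0,0,0,0,0,-0.002,0],[0,0,0,0,0,-0.002,0]])

```text
t: 9.43
eef_pos: [0.6141, 0.0519, 0.0858]
ee_rot: [-3.137, -0.0, -1.344]
force: [-8.0, 0.8, 20.3]
width: 0.0003
```

play_rows(targets=[[0,0,0,0,0,0.03,0],[0,0,0,0,0,0.045,0],[0,0,0,-0.01,0.038,0.005,0],[0,0,0,-0.01,0.038,0,0],[0,0,0,-0.01,0.038,0,0],[0,0,0,-0.01,0.038,0,0],[0,0,0,-0.009,0.036,0,0],[0,0,0,0,0,-0.02,0],[0,0,0,0,0,-0.02,0],[0,0,0,0,0,0,0]])

```text
t: 10.68
eef_pos: [0.563, 0.2475, 0.1256]
ee_rot: [-3.137, 0.002, -1.344]
force: [0.4, -1.1, 0.6]
width: 0.0007
```

play_rows(targets=[[0,0,0.012,0.002,-0.003,-0.015,0],[0,0,0,0,0,-0.012,0],[0,0,0,0,0,-0.002,0],[0,0,0,0,0,-0.001,0]])

```text
t: 11.18
eef_pos: [0.5661, 0.2442, 0.0949]
ee_rot: [-3.135, 0.002, -1.332]
force: [-0.0, -0.9, -0.1]
width: 0.0003
```

Run:
```python
from h import *
s=get_state();print(s["eef_pos"],s["ee_rot"],s["force"])
b,_=grab_frame("scene")
cv2.imwrite("pics/s4.png",cv2.resize(b[150:330,320:500],None,fx=3,fy=3))
```

```text
[0.566059   0.24418171 0.09490318] [-3.13524640e+00  2.34816705e-03 -1.33204882e+00] [-0.03201201 -0.88906993 -0.1486612 ]
```

View pics/s4.png

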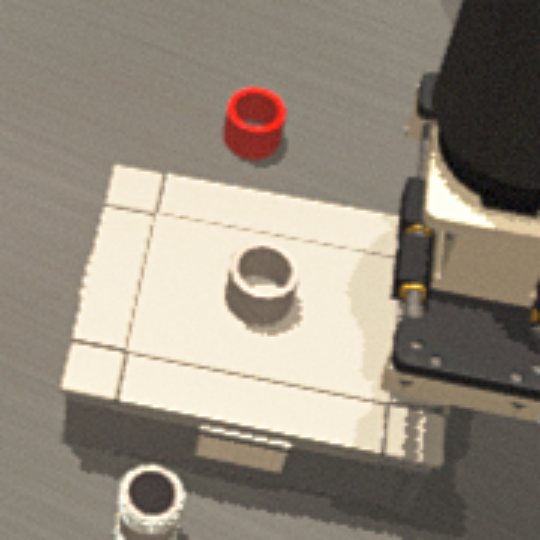

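The near, far and right sections now look flush. The gripper is over the left rim at about (430,300). Pressing it.

play_rows(targets=[[0,0,0,0,0,-0.002,0],[0,0,0,0,0,-0.002,0],[0,0,0,0,0,-0.002,0]])

```text
t: 11.6
eef_pos: [0.5662, 0.2449, 0.091]
ee_rot: [-3.133, 0.004, -1.332]
force: [-0.8, 0.7, 1.1]
width: 0.0004
```

play_rows(targets=[[0,0,0,0,0,-0.002,0],[0,0,0,0,0,-0.001,0]])

```text
t: 11.85
eef_pos: [0.5665, 0.2451, 0.088]
ee_rot: [-3.132, 0.004, -1.331]
force: [0.8, -0.2, -0.5]
width: 0.0009
```

play_rows(targets=[[0,0,0,0,0,-0.002,0],[0,0,0,0,0,-0.001,0]])

```text
t: 12.1
eef_pos: [0.5668, 0.2451, 0.086]
ee_rot: [-3.132, 0.004, -1.331]
force: [-7.1, -0.3, 15.2]
width: 0.0005
```

Bottomed out. I'll lift and draw well clear towards the base side.

play_rows(targets=[[0,0,0,0,0,0.03,0],[0,0,0,0,0,0.05,0],[0,0,0,0,0,0.06,0],[0,0,0,-0.01,0.04,0.03,0],[0,0,0,-0.02,0.05,0.01,0],[0,0,0,-0.02,0.05,0,0],[0,0,0,-0.02,0.05,0,0],[0,0,0,-0.02,0.05,0,0],[0,0,0,0,0,0,0],[0,0,0,0,0,0,0]])

```text
t: 13.35
eef_pos: [0.4727, 0.4905, 0.2703]
ee_rot: [-3.133, 0.004, -1.334]
force: [0.7, -0.5, -0.0]
width: 0.0004
```

```bash
cat > chk.py <<'E'
from h import *
s=get_state();print(s["eef_pos"],s["force"])
a=np.radians(13.8);c=np.array([.589,.148])
T={}
for n,roi in [("top",(120,240,180,320)),("scene",(195,325,330,485))]:
    b,d=grab_frame(n);cv2.imwrite(f"pics/{n}5.png",b)
    W=cloud(n,d);r=W[roi[0]:roi[1],roi[2]:roi[3]].reshape(-1,3);T[n]=W
    q=(r[:,:2]-c)@np.array([[np.cos(a),-np.sin(a)],[np.sin(a),np.cos(a)]])
    for nm,i,sg,L,e in [("near",0,-1,.06,.082),("far",0,1,.06,.082),("left",1,1,.035,.107),("right",1,-1,.035,.107)]:
        o=[]
        for k in (22,14,10,7,4):
            m=(abs(q[:,1-i])<L)&(abs(sg*q[:,i]-e+k/1000)<.002)&(r[:,2]>.06);o.append(round(float(np.median(r[m,2]))*1000,1) if m.sum() else None)
        print(n,nm,o)
    m=(r[:,2]>.062)&(r[:,2]<.095);print(cv2.minAreaRect(r[m][:,:2].astype(np.float32)*1000))
    m=(r[:,2]>.1)&(r[:,2]<.115);print("coupling",r[m].mean(0))
W0=cloud("top",np.load("top0.npz")["d"])
for nm,(u,v,w,x) in dict(spare=(145,220,350,445),nip=(108,140,245,278),elb=(115,150,362,395),cap=(222,246,372,402)).items():
    f=lambda W:(lambda R:R[R[:,2]>.012].mean(0))(W[u:v,w:x].reshape(-1,3))
    print(nm,f(W0),f(T["top"]))
E
python3 chk.py
```

```text
[0.47273442 0.49047016 0.27025062] [ 0.67103412 -0.46431608 -0.01185232]
top near [74.5, 74.5, 74.7, 74.4, 74.2]
top far [74.6, 74.3, 74.3, 74.3, 74.3]
top left [73.9, 74.9, 74.4, 74.2, 74.1]
top right [74.1, 74.3, 74.6, 74.6, 74.1]
((589.6629028320312, 147.82183837890625), (167.63348388671875, 218.83323669433594), 14.087564468383789)
coupling [0.58880337 0.14163168 0.10551011]
scene near [74.0, 74.1, 74.0, 74.0, 73.9]
scene far [74.0, 74.1, 74.1, 74.2, 73.9]
scene left [73.9, 73.8, 73.5, 73.7, 73.6]
scene right [74.0, 74.1, 74.1, 74.2, 74.1]
((590.0965576171875, 149.52597045898438), (169.4782257080078, 218.8967742919922), 14.40717601776123)
coupling [0.58970328 0.1433872  0.10483312]
spare [ 0.60426015 -0.15363669  0.05882499] [ 0.60435987 -0.15363213  0.05882565]
nip [0.70523522 0.12890224 0.05695763] [0.70841574 0.12861878 0.05350376]
elb [ 0.71699829 -0.11782025  0.02349005] [ 0.71700848 -0.11792975  0.02347891]
cap [ 0.4997146  -0.1410018   0.02183571] [ 0.49982572 -0.14105948  0.02181181]
```

View pics/scene5.png

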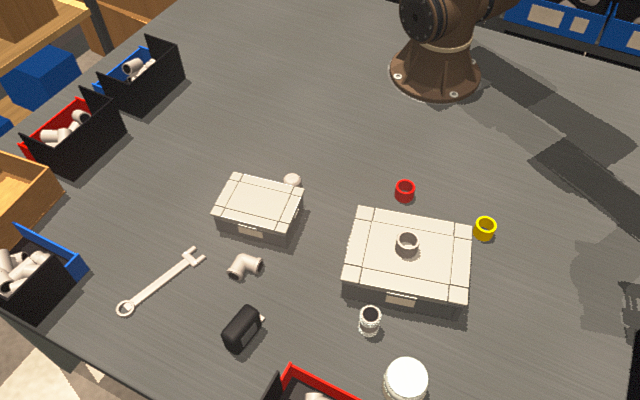

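View pics/top5.png

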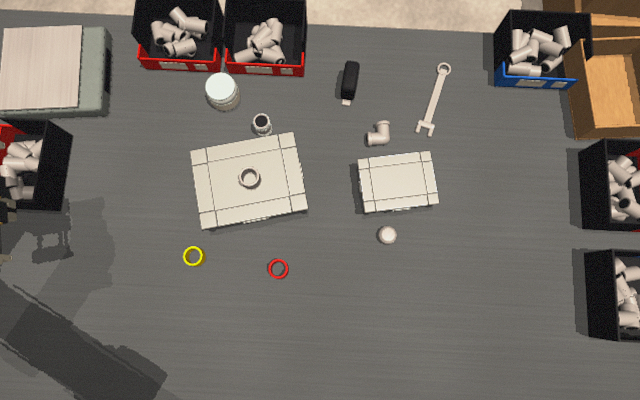

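All four sections are flush, the coupling is at (407,242) in the scene view, and every item is at its original pixel. Handing in.

```bash
python3 -c "
from station import *
print(job_done())"
```

```text
the job is handed in; nothing more can be done
None
```

I pressed the four rim sections of the larger box in the order near, far, right, left. Each was a slow press with closed, levelled fingertips. The arm then drew clear, and I handed the job in at about 13.5 s.

- **Lid:** in the last check, both cameras put all four sections flush. They read 73.5–75 mm out to 4 mm from the edge, level with the panel.
- **Forces:** each press ended firmly bottomed, at about 13–27 N. The sideways reading reached about 10 N, and the box stayed put.
- **Box and coupling:** both are within about 1 mm of where they started, and the coupling is still standing on the lid.
- **Bystanders:** the spare box, elbow and pipe cap measured unchanged. The nipple's measured mean differed by about 3 mm. Its measuring window also took in the rim edge that was lowered, and the nipple sits at the same pixel as before, so I read it as unmoved.

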